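Scent stones into the dish, then hold the warmer's lid open

ROBOT

A 6-joint arm with a two-finger parallel gripper is mounted at the origin on the work surface. World frame = base frame: x ahead of the robot, y to its left, z up, the work surface at z = 0. Lengths are in m, angles in degrees, forces in N, time in s.
With the tool pointing down it reaches from about 0.4 to 0.825 m from the base axis. Payload 7 kg.
Tool frame: the origin (TCP) lies on the centre line of the jaws, within the pads' length; the fingertips stand 19 mm ahead of it and the grasp point (between the pads) is the TCP (r.tips_ahead is the distance from the TCP to the fingertips, in m); z points along the fingers, y is the line along which they close (so a half turn about z gives the same grasp; the last joint's range is limited). The gripper opens to 88 mm and grips with 3 to 60 N. Pads are 19 mm wide; open, the fingers measure 130 mm over their backs; the gripper's body (78 mm by 193 mm) begins 47 mm behind the grasp point.
Start: joints at [83.829, 20.546, 0.682, 0, -70.136, -16.507], TCP at [0.26, 0.623, 0.246] pointing down, gripper open.
Joint ranges: [-176.03, 176.03], [-82.01, 121.73], [-58.28, 71.71], [-173.87, 95.51], [-174.79, -0.11], [-173.66, 173.66]. Speed limits (degrees/s): [136.94, 136.94, 172.46, 180, 180, 180].

INTERFACE

Orientations are given as [roll, pitch, yaw] about the fixed x, y, z axes, in that order (R = Rz(yaw) Ry(pitch) Rx(roll)).
In Python, from plant import r, viewer, close_job gives the robot as it stands. The module is installed in compiled form; this text tells all that it offers.
- The arm moves only by the tool arm_command, never from a script. Its arguments are lists of equal length, an entry for each row: "travel": the shift along the world's x, y, z scaled (see below), a list of three; "delta_rot": the turn, a rotation vector about the world's x, y, z scaled (see below), a list of three. In form: {"travel": [[dx, dy, dz], ...], "delta_rot": [[rx, ry, rz], ...]}. A call has 1 to 20 rows; each row is the pose to reach, as a shift and turn from the pose commanded when the call began; what a row does not reach only later rows make up. The controller multiplies each number of a shift by 0.5 m and each number of a turn by 90 degrees. A row lasts 1/8 s, in which the tool goes at most 62.5 mm and 10.7 degrees, less where a joint would pass 70% of its speed; a pose out of reach is approached as far as the arm can. A call with a number of a shift or a turn outside -1 to 1 is refused whole. A call with a gripper value outside its range is refused whole. "grip" is the opening, from 0 (shut) to 1 (fully open), set as the call begins (left out, the last holds). The fingers move at their own pace and stop on an object; "newtons" is the grip in N (left out, the last holds). Time passes only in rows, so rows that repeat a pose let the fingers close. It gives the time, the measured TCP pose, the force, the opening and the grip force at its end, in the units of the state.
- r.get_state(): the state, without advancing time (a new reading comes with each control period).
- viewer.capture(name): name is "scene" or "top" or "wrist"; returns a dict with "img" (384x512x3 uint8, red, green, blue), "camera_matrix" (3x3 intrinsics, pixels), "R" (3x3) and "t" (3): a world point X has camera coordinates R X + t; the wrist camera has in their place "mount" (4x4, takes a point from camera to tool coordinates, whose origin is the TCP and whose axes are the flange's). Camera axes: x right, y down, z forward; pixel columns grow to the right and rows downward; lengths in m; the calibration is good to about 2 mm. A picture is of the moment at which its call begins: read the wrist's pose just before it. There is no depth.
- close_job(): hands the job in; it is judged then, once.
The state is a dict: "time_s": time; "joints": joint angles; "qd": joint speeds; "joint_torque": joint torques, N m; "tcp_pos": TCP position; "eef_rot": TCP orientation; "contact_force": force on the tool from outside, world axes, zero at the start; "moment": the same for the moment, N m; "gripper_width": finger opening in m; "gripper_force": force on a finger pad.
Only numpy, scipy, OpenCV 4.12 (cv2) and the standard library are available. Lean on these libraries where they do the work, as an engineer would, in place of code of your own. Each camera call takes 0.05 s, during which the arm holds its last target. There are 200 camera calls.

TASK

With the wooden-handled scoop, lift at least two of the four green scent stones out of the tray in one scoopful and tip them into the white dish, then stand the scoop back in the tray and let go of it. Then lift the copper lid of the white warmer and hold it open at 60 degrees (within 7) with the fingers, so that the teacher can set the dish inside; the lid springs shut by itself, so finish while still holding it still at that angle. Do not touch the stones with the fingers, do not tip the dish over or push it away, and leave the bottle, the yellow gift box, the phone and the tin where they are.

Things in the scene. Friction and masses are not known exactly. Their poses are not given: they have to be found in the camera images.
- tray: Fixed open wooden tray, outside 174 (x) x 90 (y) x 26 high, walls and floor 4 thick (inside 166 x 82). Origin: centre of its underside, on the table. Its -x end (towards the robot) holds the stones, its +x half the scoop. Yaw varies.
- scoop: Aluminium shovel scoop, 120 g, loose, standing flat in the tray. Pan 66 wide (y), floor 2.5 thick, side walls 22 high, open at the front (-x) with a thin sloping lip at x = -34 mm. Behind its back wall (x = +32) an upright flat wooden handle, 12 thick (x), 30 wide (y), z = 0 to 120 mm, centred at x = +39. Origin: underside of the pan, 34 mm behind the lip; z up.
- scoop_grip (a point): Point on the centre line of the scoop's handle, 95 mm above the pan's underside; grip here from above with the fingers closing along the scoop's x (12 mm) or y (30 mm).
- scoop_lip (a point): Middle of the scoop's front lip.
- stone0: Green bevelled scent stone (round, 20 across, 15 high, 12 g), one of four alike, loose, in the -x end of the tray; slides onto the lip when pushed against the tray wall, rolls out of the scoop when it is tipped forward 30 to 60 degrees. Origin: centre of its underside.
- stone1: Green bevelled scent stone (round, 20 across, 15 high, 12 g), one of four alike, loose, in the -x end of the tray; slides onto the lip when pushed against the tray wall, rolls out of the scoop when it is tipped forward 30 to 60 degrees. Origin: centre of its underside.
- stone2: Green bevelled scent stone (round, 20 across, 15 high, 12 g), one of four alike, loose, in the -x end of the tray; slides onto the lip when pushed against the tray wall, rolls out of the scoop when it is tipped forward 30 to 60 degrees. Origin: centre of its underside.
- stone3: Green bevelled scent stone (round, 20 across, 15 high, 12 g), one of four alike, loose, in the -x end of the tray; slides onto the lip when pushed against the tray wall, rolls out of the scoop when it is tipped forward 30 to 60 degrees. Origin: centre of its underside.
- dish: White ceramic bowl, 350 g, loose, rim 110 across, 45 high, open above. Origin: centre of its underside.
- warmer: Fixed white ceramic box, 150 (x) x 170 (y) x 80 high, with the copper lid on top. Origin: centre of its underside, on the table. Yaw varies; the lid's handle is on the -x side (towards the robot), the hinge along the top of the +x side.
- lid (a joint): Opening angle of the copper lid in rad: 0 shut, 1.047 is 60 degrees, end stop at 1.4. The lid is 150 x 170 x 8 mm, 300 g, turns about the warmer's y axis with its front edge going up, and gravity and a spring always drive it shut (about 0.35 N m, or 3 N at the handle).
- lid_handle (a point): Middle of the lid's handle: a dark wooden round bar 12 thick, 90 long along the warmer's y, its centre 40 mm above the lid's face (128 mm above the table when shut), 120 mm from the hinge line towards the robot. The bar can turn between the fingers as the lid swings; the hand may keep pointing down.
- lid_hinge (a point): Middle of the hinge line at the warmer's +x top edge; 80 mm above the table.
- bottle: White plastic bottle, 40 across, 100 high; to be left alone. Origin: centre of its underside.
- giftbox: Yellow gift box with a loop handle, 50 x 70 x 89 high; to be left alone. Origin: centre of its underside.
- phone: Black phone lying flat, 150 x 72 x 9; to be left alone. Origin: centre of its underside.
- tin: Flat aluminium tin, 50 across, 20 high; to be left alone. Origin: centre of its underside.
Not all that is in view belongs to the job. Leave any pink look-alike of the scoop alone.

How it is judged:
By the outcome, as a careful person would: the job done as asked, in the order asked, and still so for the second after the job is handed in, while the arm keeps its last pose, push and grip.
It also fails if it takes over 72 s, if anything falls off the work surface, if the arm or the gripper's body presses on something with over 40 N, if the wrist force passes 120 N, or if a joint passes its speed limit or range.

## Working session

There is one attempt and no reset: what is moved stays moved. The work goes in short steps, Python scripts to look and compute and a tool call to move; the robot and the scene stay as the last step left them, time stands still between calls to the robot, and variables do not carry over. Pictures are saved under pics/ and viewed, at most 10 in all, crops included, and the job is handed in when it is done.

Besides the shell and the picture viewer there is one more tool, called after "Request:" as a command line: name --argument value ..., lists and objects as JSON in quotes. arm_command: Moves the arm, as the interface text tells. Shifts and turns lie within -1 to 1; 1 stands for 0.5 m of shift or 90 degrees of turn. Its arguments: {"type":"object","properties":{"travel":{"type":"array"},"delta_rot":{"type":"array"},"grip":{"type":"number"},"newtons":{"type":"number"}},"required":["travel","delta_rot"]}

```bash
mkdir -p pics; cat > h.py <<'E'
import numpy as np, cv2
from plant import r, viewer, close_job
def ray(c,px):
    d=np.linalg.inv(c["camera_matrix"])@np.array([px[0],px[1],1.0]); R=np.array(c["R"]);t=np.array(c["t"])
    return -R.T@t, R.T@d
def onz(c,px,z):
    o,d=ray(c,px); return o+d*(z-o[2])/d[2]
def proj(c,X):
    p=np.array(c["camera_matrix"])@(np.array(c["R"])@np.array(X)+np.array(c["t"])); return p[:2]/p[2]
E
python3 - <<'E'
from h import *
print(r.get_state())
import pickle
d={}
for n in("scene","top"):
    c=viewer.capture(n); d[n]=c
    cv2.imwrite(f"pics/{n}0.png",cv2.resize(c["img"][:,:,::-1],(800,600),interpolation=cv2.INTER_CUBIC))
    print(n,-np.array(c["R"]).T@np.array(c["t"]))
pickle.dump(d,open("c0.pkl","wb"))
E
```

```text
{'time_s': 0.0, 'joints': array([ 8.38307160e+01,  2.05904236e+01,  6.32574089e-01, -2.03583146e-02,
       -7.01348215e+01, -1.65075136e+01]), 'qd': array([-0.06317168, -0.0055506 , -0.1199561 ,  0.01694667, -0.03183357,
        0.03004406]), 'joint_torque': array([-7.50570180e-04, -5.82735193e+01,  2.93040454e+01,  6.99710503e+00,
        6.87916239e-03, -1.84010605e-04]), 'tcp_pos': array([0.26007144, 0.62238333, 0.24462421]), 'eef_rot': array([ 1.79905710e+02, -7.98502998e-03, -2.26837244e+01]), 'contact_force': array([-0.51360109,  0.85669963,  0.13048657]), 'moment': array([0.0003152 , 0.01678461, 0.03024604]), 'gripper_force': 0.0, 'gripper_width': 0.08765222805328528}
scene [0.92599522 0.47007957 0.63787887]
top [ 0.40548329 -0.0571779   1.0439675 ]
```

View pics/scene0.png

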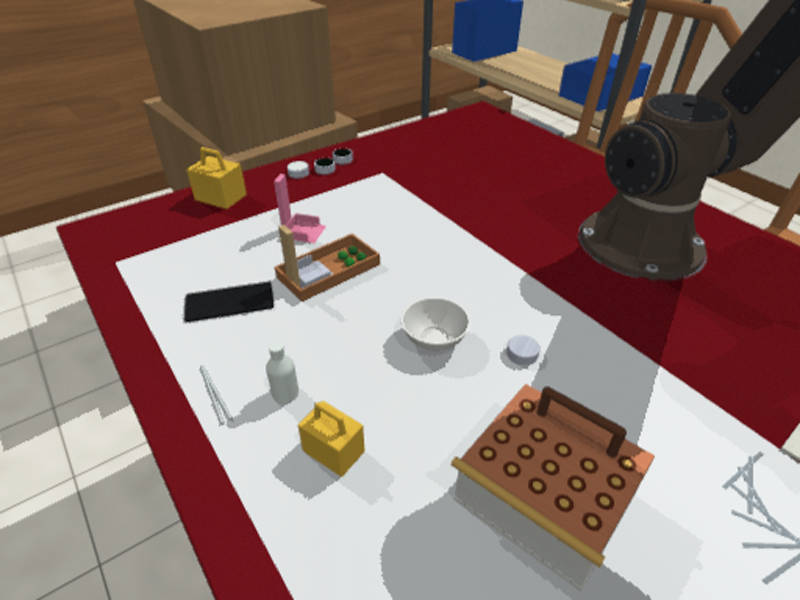

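View pics/top0.png

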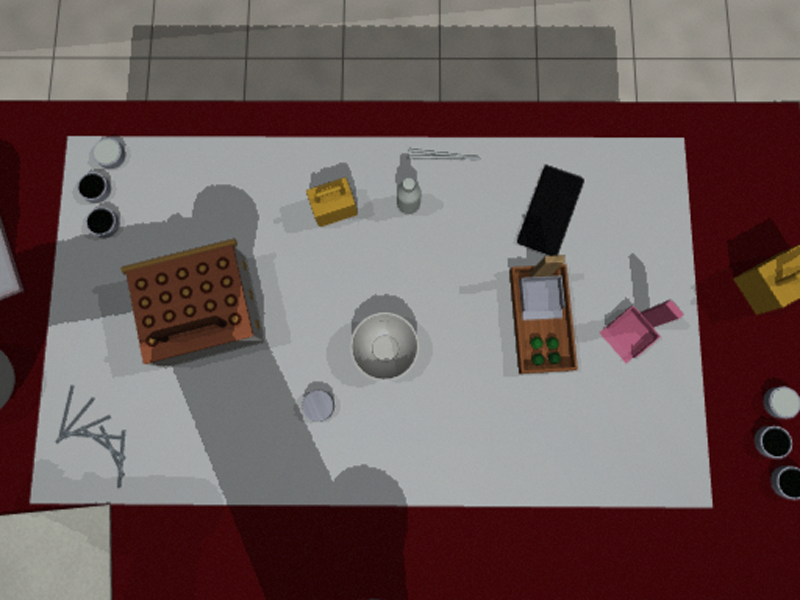

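Shown: the wooden-handled scoop (grey pan) is in the tray at top px (545,300), with four green stones at (545,350). The pink look-alike at (635,330) is outside the tray, so the one in the tray is meant. The dish is at (384,346), the tin at (318,404), and the warmer at (195,300) with its handle on the robot side.

```bash
python3 - <<'E'
from h import *
import pickle
d=pickle.load(open("c0.pkl","rb"));c=d["top"];im=c["img"];s=512/800
hsv=cv2.cvtColor(im,cv2.COLOR_RGB2HSV)
def cnts(m,x0,x1,y0,y1,amin=15):
    mm=np.zeros_like(m);mm[y0:y1,x0:x1]=m[y0:y1,x0:x1]
    return [k for k in sorted(cv2.findContours(mm,cv2.RETR_EXTERNAL,cv2.CHAIN_APPROX_NONE)[0],key=cv2.contourArea,reverse=True) if cv2.contourArea(k)>amin]
# tray rim
m=((hsv[...,0]<22)&(hsv[...,1]>90)&(hsv[...,2]>40)).astype(np.uint8)
k=cnts(m,315,380,155,245)
R=cv2.minAreaRect(np.vstack(k[:1])); print("tray px",R)
b=[onz(c,p,.026) for p in cv2.boxPoints(R)];print(np.round(b,4)); print("tray c",np.mean(b,0))
for i in range(4): e=b[(i+1)%4]-b[i];print(np.linalg.norm(e[:2]),np.degrees(np.arctan2(e[1],e[0])))
# stones
m=((hsv[...,0]>45)&(hsv[...,0]<80)&(hsv[...,1]>120)).astype(np.uint8)
for k in cnts(m,315,380,200,245,5):
    M=cv2.moments(k);p=(M["m10"]/M["m00"],M["m01"]/M["m00"]);print("stone",cv2.contourArea(k),p,onz(c,p,.015))
# pan
m=((hsv[...,1]<50)&(hsv[...,2]>110)).astype(np.uint8)
for k in cnts(m,330,364,172,208):
    R=cv2.minAreaRect(k);b=[onz(c,p,.018) for p in cv2.boxPoints(R)];print("pan",np.round(b,4),np.round(np.mean(b,0),4))
# dish
sc=cv2.resize(im[185:265,200:290],None,fx=6,fy=6,interpolation=cv2.INTER_CUBIC)
a=cv2.resize(im[140:240,70:180],None,fx=6,fy=6,interpolation=cv2.INTER_CUBIC)
e=cv2.resize(im[155:245,310:400],None,fx=6,fy=6,interpolation=cv2.INTER_CUBIC)
o=np.zeros((600,1800,3),np.uint8)
cv2.imwrite("pics/crop_tray.png",e[:,:,::-1])
# warmer lid copper
m=((hsv[...,0]<20)&(hsv[...,1]>60)&(hsv[...,2]>50)).astype(np.uint8)
k=cnts(m,70,175,150,240)[0];R=cv2.minAreaRect(k);b=[onz(c,p,.088) for p in cv2.boxPoints(R)];print("lid",np.round(b,4),np.round(np.mean(b,0),4))
for i in range(4): e=b[(i+1)%4]-b[i];print(np.linalg.norm(e[:2]),np.degrees(np.arctan2(e[1],e[0])))
m=(hsv[...,2]<60).astype(np.uint8)
for k in cnts(m,95,152,195,225): R=cv2.minAreaRect(k);print("handle",R,onz(c,R[0],.128))
g=cv2.cvtColor(im,cv2.COLOR_RGB2GRAY)
H=cv2.HoughCircles(g[180:260,200:300],cv2.HOUGH_GRADIENT,1,30,param1=80,param2=15,minRadius=17,maxRadius=26)
for h in H[0][:3]: p=(h[0]+200,h[1]+180);print("dish",p,h[2],onz(c,p,.045), h[2]/c["camera_matrix"][0][0]*(1.044-.045))
E
```

```text
tray px ((346.94061279296875, 200.90594482421875), (74.03076934814453, 37.11488723754883), 84.2894058227539)
[[ 0.6552 -0.2249  0.026 ]
 [ 0.6653 -0.3203  0.026 ]
 [ 0.4761 -0.331   0.026 ]
 [ 0.4665 -0.2386  0.026 ]]
tray c [ 0.56576253 -0.27870429  0.026     ]
0.09595232208024276 -83.93889685992701
0.1895725160528826 -176.7552534748607
0.0928911216501199 95.92506831934824
0.1892263431861511 4.167364651751911
stone 32.0 (354.546875, 228.890625) [ 0.49432412 -0.29797409  0.015     ]
stone 30.5 (342.9617486338797, 218.8743169398907) [ 0.51966263 -0.26948887  0.015     ]
stone 30.0 (343.96666666666664, 229.69444444444443) [ 0.49217326 -0.27114331  0.015     ]
stone 30.0 (353.1555555555555, 219.08333333333334) [ 0.51923895 -0.2953689   0.015     ]
pan [[ 0.5574 -0.2472  0.018 ]
 [ 0.6252 -0.2492  0.018 ]
 [ 0.6254 -0.3136  0.018 ]
 [ 0.5576 -0.311   0.018 ]] [ 0.5914 -0.2803  0.018 ]
lid [[0.6258 0.3877 0.088 ]
 [0.6729 0.2098 0.088 ]
 [0.5201 0.1649 0.088 ]
 [0.4754 0.3383 0.088 ]] [0.5735 0.2752 0.088 ]
0.1840117196274726 -75.15728390521991
0.15921900233977088 -163.63572630681898
0.1790461738894875 104.47672225732025
0.15828657152197123 18.17365855590945
handle ((123.26089477539062, 209.48770141601562), (9.358260154724121, 57.973785400390625), 75.20323944091797) [0.52647898 0.25340505 0.128     ]
handle ((139.29412841796875, 222.82351684570312), (5.206331729888916, 24.51314353942871), 77.47119140625) [0.49618369 0.21510525 0.128     ]
handle ((121.0, 198.5), (7.0, 8.0), 90.0) [0.55181594 0.2601878  0.128     ]
handle ((108.00001525878906, 202.00003051757812), (7.071067810058594, 7.071067810058594), 45.0) [0.54359123 0.28945099 0.128     ]
dish (np.float32(245.5), np.float32(219.5)) 20.7 [ 0.51375962 -0.02261021  0.045     ] 0.050975051787258155
```

View pics/crop_tray.png

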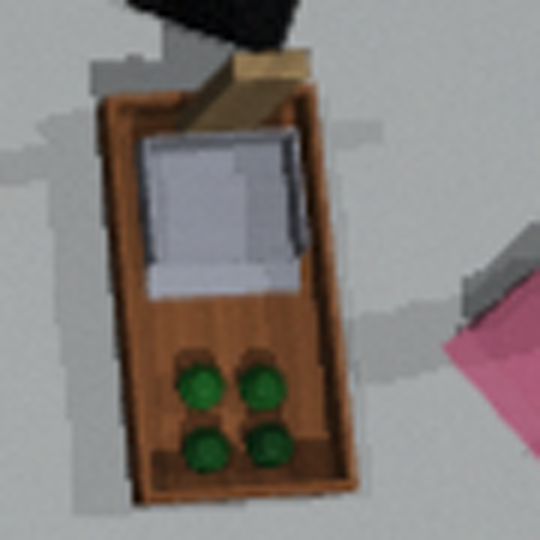

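Crop: the tray rim corners are at (103,100), (316,87), (357,490) and (137,504), and the scoop's handle top is at about (271,65). The lip's front edge runs from (150,298) to (300,288), with the four stones in front of it. It's the right scoop.

```bash
python3 - <<'E'
from h import *
import pickle
d=pickle.load(open("c0.pkl","rb"));c=d["top"]
f=lambda p,z: onz(c,((p[0]+.5)/6+310-.5,(p[1]+.5)/6+155-.5),z)
t=[f(p,.026) for p in[(103,100),(316,87),(357,490),(137,504)]]
print(np.round(t,4),np.mean(t,0))
for i in range(4): e=t[(i+1)%4]-t[i];print(np.linalg.norm(e[:2]),np.degrees(np.arctan2(e[1],e[0])))
print("handle top",np.round([f(p,.12) for p in[(235,50),(310,50),(305,78),(228,82),(271,65)]],4))
print("lip",np.round([f(p,.001) for p in[(150,298),(300,288)]],4))
print("pan back top",np.round([f(p,.022) for p in[(137,140),(297,128)]],4))
s=d["scene"];print("handle top scene px(288,233)/1.5625", np.round(onz(s,(289/1.5625,228/1.5625),.12),4))
print("scene tray corners",np.round([onz(s,(p[0]/1.5625,p[1]/1.5625),.026) for p in[(276,267),(303,286),(380,258),(350,236)]],4))
E
```

```text
[[ 0.6411 -0.2296  0.026 ]
 [ 0.6472 -0.3209  0.026 ]
 [ 0.4752 -0.331   0.026 ]
 [ 0.469  -0.2393  0.026 ]] [ 0.55811251 -0.28019553  0.026     ]
0.09155321475946333 -86.21311089964314
0.17231567603843145 -176.65473351818864
0.091839307489723 93.87599418871754
0.17246093766882215 3.2506248260589956
handle top [[ 0.6396 -0.2656  0.12  ]
 [ 0.6397 -0.2948  0.12  ]
 [ 0.6284 -0.2924  0.12  ]
 [ 0.6267 -0.2624  0.12  ]
 [ 0.6336 -0.2794  0.12  ]]
lip [[ 0.5592 -0.2519  0.001 ]
 [ 0.5639 -0.3169  0.001 ]]
pan back top [[ 0.6245 -0.2444  0.022 ]
 [ 0.6301 -0.3131  0.022 ]]
handle top scene px(288,233)/1.5625 [ 0.621  -0.2806  0.12  ]
scene tray corners [[ 0.6436 -0.3146  0.026 ]
 [ 0.6292 -0.2373  0.026 ]
 [ 0.4735 -0.2276  0.026 ]
 [ 0.481  -0.3219  0.026 ]]
```

Request:
arm_command --travel '[[0.372,-0.9,0],[0.372,-0.9,0],[0.372,-0.9,0],[0.372,-0.9,0],[0.372,-0.9,0],[0.372,-0.9,0],[0.372,-0.9,0],[0.372,-0.9,0],[0.372,-0.9,0]]' --delta_rot '[[0,0,-0.354],[0,0,-0.354],[0,0,-0.354],[0,0,-0.354],[0,0,-0.354],[0,0,-0.354],[0,0,-0.354],[0,0,-0.354],[0,0,-0.354]]' --grip 1

```text
time_s: 1.23
tcp_pos: [0.4467, 0.1699, 0.2454]
eef_rot: [180.0, -0.0, -54.8]
contact_force: [0.2, -0.0, -0.2]
gripper_width: 0.0874
gripper_force: 0.0
```

Request:
arm_command --travel '[[0.374,-0.904,0],[0.374,-0.904,0],[0.374,-0.904,0],[0.374,-0.904,0],[0.374,-0.904,0],[0.374,-0.904,0],[0.374,-0.904,0],[0.374,-0.904,0],[0.374,-0.904,0],[0.374,-0.904,0]]' --delta_rot '[[0,0,-0.354],[0,0,-0.354],[0,0,-0.354],[0,0,-0.354],[0,0,-0.354],[0,0,-0.354],[0,0,-0.354],[0,0,-0.354],[0,0,-0.354],[0,0,-0.354]]'

```text
time_s: 2.48
tcp_pos: [0.6332, -0.2786, 0.2446]
eef_rot: [179.9, 0.0, -86.4]
contact_force: [0.5, 0.4, 0.3]
gripper_width: 0.0875
gripper_force: 0.0
```

```bash
python3 - <<'E'
from h import *
s=r.get_state();c=viewer.capture("wrist")
from scipy.spatial.transform import Rotation as Ro
print(s["tcp_pos"],s["eef_rot"],c["mount"],s["joints"])
cv2.imwrite("pics/w1.png",c["img"][:,:,::-1])
E
```

```text
[ 0.63321812 -0.27857402  0.24463054] [ 1.79924067e+02  3.66649932e-02 -8.64101704e+01] [[ 2.10208219e-04 -9.52494483e-01 -3.04555767e-01  8.36805927e-02]
 [ 9.99999359e-01  5.38988919e-04 -9.95469204e-04  3.07690125e-04]
 [ 1.11233111e-03 -3.04555363e-01  9.52493986e-01 -1.38357124e-01]
 [ 0.00000000e+00  0.00000000e+00  0.00000000e+00  1.00000000e+00]] [-7.66140555e+00  2.21981492e+01  3.04962371e+00 -2.23723875e-02
 -7.09331028e+01  1.12585829e+01]
```

View pics/w1.png

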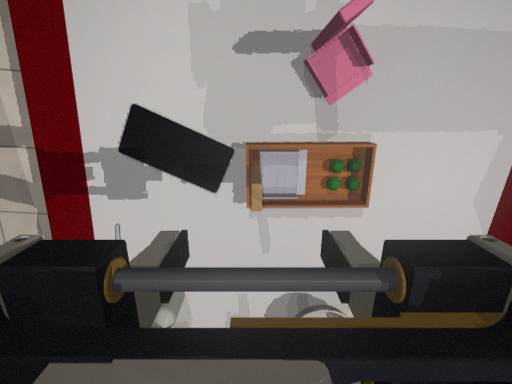

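The wrist view shows the scoop's handle at (257,197), the pan at (280,173), the stones at (333–355,165–185) and the tray rim at (246–375,142–208).

```bash
cat >> h.py <<'E'
from scipy.spatial.transform import Rotation as Ro
def wcam():
    s=r.get_state();c=viewer.capture("wrist")
    T=np.eye(4);T[:3,:3]=Ro.from_euler("xyz",s["eef_rot"],degrees=True).as_matrix();T[:3,3]=s["tcp_pos"]
    E=np.linalg.inv(T@np.array(c["mount"]));c["R"]=E[:3,:3];c["t"]=E[:3,3];return c
E
python3 - <<'E'
from h import *
c=wcam();im=c["img"]
print("expect handle top",proj(c,[.6335,-.2794,.124]), "tray c", proj(c,[.558,-.28,.026]))
hsv=cv2.cvtColor(im,cv2.COLOR_RGB2HSV)
m=((hsv[...,0]<22)&(hsv[...,1]>90)&(hsv[...,2]>40)).astype(np.uint8);m[:135]=0;m[215:]=0;m[:,:240]=0;m[:,380:]=0
k=max(cv2.findContours(m,0,1)[0],key=cv2.contourArea);R=cv2.minAreaRect(k);print(R)
cv2.imwrite("pics/w1c.png",cv2.resize(im[135:215,235:385],None,fx=5,fy=5,interpolation=cv2.INTER_CUBIC)[:,:,::-1])
E
```

```text
expect handle top [254.13064035 195.53462232] tray c [308.98583016 176.91955867]
((311.0, 175.5), (67.0, 130.0), 90.0)
```

View pics/w1c.png

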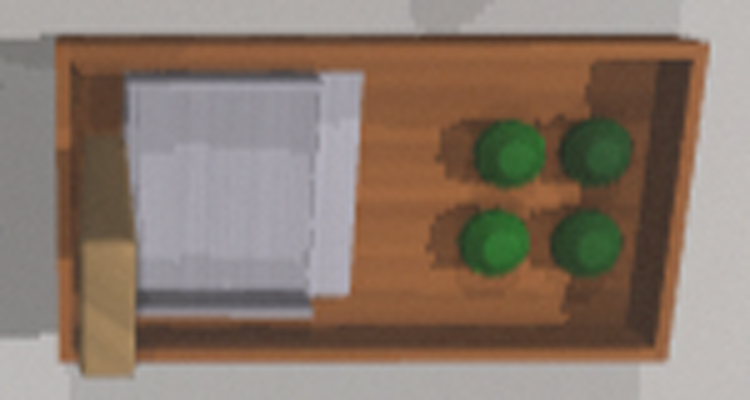

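```bash
python3 - <<'E'
from h import *
c=wcam()
f=lambda p,z: np.round(onz(c,(235-.4+p[0]/5,135-.4+p[1]/5),z),4)
print("handle",f((108,307),.124),[f(p,.124) for p in[(82,240),(135,240),(135,375),(82,375)]])
print("tray",[f(p,.026) for p in[(55,38),(708,42),(665,359),(60,362)]],np.mean([f(p,.026) for p in[(55,38),(708,42),(665,359),(60,362)]],0))
print("lip",f((362,73),.005),f((348,296),.005))
print("stones",[f(p,.015) for p in[(509,152),(597,151),(494,242),(586,242)]])
print(r.get_state()["tcp_pos"])
E
```

```text
handle [ 0.6315 -0.2787  0.124 ] [array([ 0.6377, -0.2925,  0.124 ]), array([ 0.627 , -0.2932,  0.124 ]), array([ 0.6249, -0.2642,  0.124 ]), array([ 0.6359, -0.2635,  0.124 ])]
tray [array([ 0.6479, -0.3212,  0.026 ]), array([ 0.4751, -0.3313,  0.026 ]), array([ 0.4692, -0.2422,  0.026 ]), array([ 0.6415, -0.2301,  0.026 ])] [ 0.558425 -0.2812    0.026   ]
lip [ 0.5613 -0.3147  0.005 ] [ 0.5572 -0.2488  0.005 ]
stones [array([ 0.5195, -0.2967,  0.015 ]), array([ 0.4949, -0.2986,  0.015 ]), array([ 0.5197, -0.2706,  0.015 ]), array([ 0.4934, -0.2723,  0.015 ])]
[ 0.63333163 -0.27780405  0.24597062]
```

Request:
arm_command --travel '[[-0.004,-0.001,-0.1],[-0.004,-0.001,-0.2],[-0.004,-0.001,-0.26],[-0.004,-0.001,-0.292],[-0.004,-0.001,-0.292],[-0.004,-0.001,-0.292]]' --delta_rot '[[0,0,0],[0,0,0],[0,0,0],[0,0,0],[0,0,0],[0,0,0]]'

```text
time_s: 3.38
tcp_pos: [0.6323, -0.2797, 0.1014]
eef_rot: [-179.9, -0.1, -86.4]
contact_force: [0.3, 0.3, 0.9]
gripper_width: 0.0878
gripper_force: 0.0
```

Request:
arm_command --travel '[[0,0,0],[0,0,0],[0,0,0],[0,0,0],[0,0,0],[0,0,0],[0,0,0],[0,0,0]]' --delta_rot '[[0,0,0],[0,0,0],[0,0,0],[0,0,0],[0,0,0],[0,0,0],[0,0,0],[0,0,0]]' --grip 0 --newtons 45

```text
time_s: 4.38
tcp_pos: [0.6312, -0.2797, 0.0995]
eef_rot: [180.0, 0.0, -86.4]
contact_force: [-0.7, -0.5, 0.3]
gripper_width: 0.0131
gripper_force: 0.0
```

Request:
arm_command --travel '[[0,0,0],[0,0,0],[0,0,-0.002],[-0.015,-0.001,-0.003],[-0.03,-0.002,-0.003],[-0.045,-0.003,-0.003],[-0.06,-0.004,-0.003],[-0.075,-0.005,-0.003],[-0.09,-0.006,-0.003],[-0.105,-0.007,-0.003],[-0.12,-0.008,-0.003],[-0.13,-0.0085,-0.003],[-0.14,-0.009,-0.003]]' --delta_rot '[[0,0,0],[0,0,0],[0,0,0],[0,0,0],[0,0,0],[0,0,0],[0,0,0],[0,0,0],[0,0,0],[0,0,0],[0,0,0],[0,0,0],[0,0,0]]'

```text
time_s: 6.0
tcp_pos: [0.5631, -0.2848, 0.0996]
eef_rot: [-179.8, -0.1, -86.4]
contact_force: [3.1, -0.2, 4.8]
gripper_width: 0.0116
gripper_force: 45.0
```

```bash
python3 - <<'E'
from h import *
c=wcam();t=viewer.capture("top")
s=r.get_state();print(s["tcp_pos"],s["contact_force"],s["gripper_width"],s["gripper_force"])
p=proj(c,[.51,-.285,.015]).astype(int);print(p)
a=c["img"][max(p[1]-70,0):p[1]+70,max(0,p[0]-100):p[0]+100]
b=cv2.resize(t["img"][190:250,310:400],None,fx=5,fy=5,interpolation=cv2.INTER_CUBIC)
a=cv2.resize(a,(390,int(390*a.shape[0]/a.shape[1])),interpolation=cv2.INTER_CUBIC)
o=np.zeros((320,800,3),np.uint8);o[:min(320,a.shape[0]),:390]=a[:320];o[:300,:0];o[:300,395:795]=b[:, :400]
cv2.imwrite("pics/p2.png",o[:,:,::-1])
E
```

```text
[ 0.56248597 -0.284748    0.09956179] [ 3.66534043 -0.24447984  5.06381485] 0.011860653568549526 45.00052571296692
[313 212]
```

View pics/p2.png

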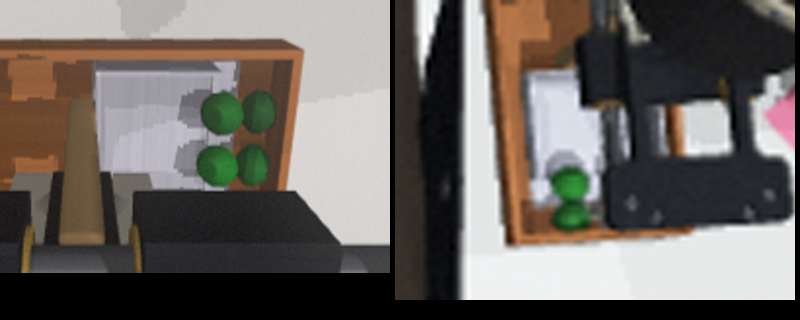

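The two nearer stones are on the pan and lip (220,112), (217,165). The other two are between the lip and the wall (256,112), (252,165). I'll keep pushing.

Request:
arm_command --travel '[[-0.007,-0.0005,-0.002],[-0.013,-0.001,-0.002],[-0.019,-0.001,-0.002],[-0.024,-0.0015,-0.002],[-0.027,-0.002,-0.002],[-0.027,-0.002,-0.002]]' --delta_rot '[[0,0,0],[0,0,0],[0,0,0],[0,0,0],[0,0,0],[0,0,0]]'

```text
time_s: 6.85
tcp_pos: [0.5512, -0.2861, 0.0998]
eef_rot: [-179.6, -0.2, -86.3]
contact_force: [5.2, -1.5, 9.2]
gripper_width: 0.0114
gripper_force: 45.0
```

```bash
python3 - <<'E'
from h import *
c=wcam()
s=r.get_state();print(s["tcp_pos"],s["contact_force"],s["gripper_width"],s["gripper_force"])
a=c["img"][130:260,190:420]
cv2.imwrite("pics/p3.png",cv2.resize(a,None,fx=3,fy=3,interpolation=cv2.INTER_CUBIC)[:,:,::-1])
E
```

```text
[ 0.55117862 -0.28613313  0.09976684] [ 6.18278498 -0.72262606 10.72233638] 0.01183907615246038 45.00139653682709
```

View pics/p3.png

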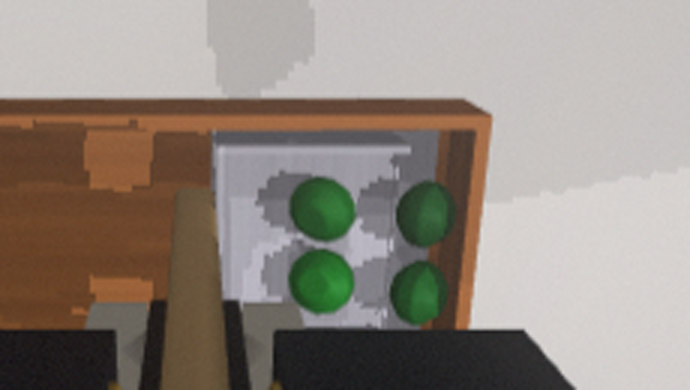

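Request:
arm_command --travel '[[-0.006,-0.0003,0],[-0.01,-0.0005,0],[-0.01,-0.0005,0],[0.0,0.0,0.003],[0.009,0.0005,0.006],[0.018,0.001,0.008],[0.026,0.0015,0.01],[0.034,0.002,0.012],[0.041,0.0025,0.014],[0.046,0.003,0.016],[0.046,0.003,0.016]]' --delta_rot '[[0,0,0],[0,0,0],[0,0,0],[-0.002,0.0333,0],[-0.004,0.0667,0],[-0.006,0.1,0],[-0.008,0.133,0],[-0.0105,0.167,0],[-0.0125,0.2,0],[-0.014,0.222,0],[-0.014,0.222,0]]'

```text
time_s: 8.28
tcp_pos: [0.5705, -0.2834, 0.1037]
eef_rot: [159.9, 0.0, -86.4]
contact_force: [-0.6, 0.5, -2.0]
gripper_width: 0.0121
gripper_force: 45.0
```

```bash
python3 - <<'E'
from h import *
c=wcam()
s=r.get_state();print(s["tcp_pos"],s["contact_force"],s["eef_rot"],s["gripper_force"])
a=c["img"][130:260,190:420]
cv2.imwrite("pics/p4.png",cv2.resize(a,None,fx=3,fy=3,interpolation=cv2.INTER_CUBIC)[:,:,::-1])
E
```

```text
[ 0.5702843  -0.28347896  0.10406193] [-0.19173226  0.8021605  -2.16069747] [ 1.59926850e+02  3.85551998e-02 -8.64089839e+01] 44.999213218688965
```

View pics/p4.png

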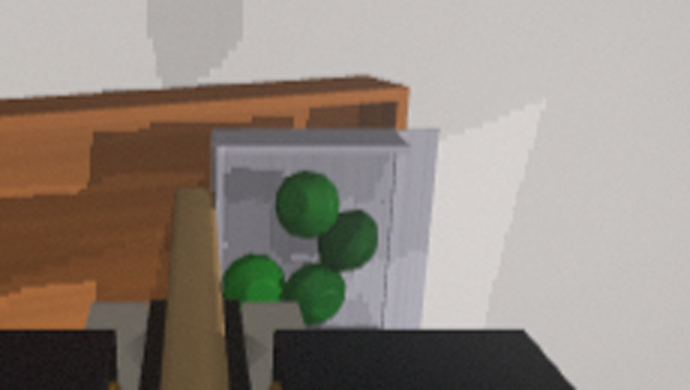

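All four stones are on the pan, at (305,203), (348,240), (253,280) and (317,292). Next I lift and carry them over the dish.

Request:
arm_command --travel '[[0,0,0.02],[0,0,0.06],[0,0,0.11],[0,0,0.15],[0.003,0.01,0.16],[0.008,0.04,0.16],[0.02,0.08,0.16],[0.03,0.13,0.16],[0.042,0.18,0.16],[0.053,0.23,0.16],[0.064,0.28,0.16],[0.075,0.33,0.16],[0.086,0.38,0.16],[0.097,0.43,0.16],[0.108,0.475,0.16],[0.115,0.51,0.16],[0.12,0.53,0.16],[0.12,0.536,0.16],[0.12,0.536,0.16]]' --delta_rot '[[0,0,0],[0,0,0],[0,0,0],[0,0,0],[0,0,0],[0,0,0],[0,0,0],[0,0,0],[0,0,0],[0,0,0],[0,0,0],[0,0,0],[0,0,0],[0,0,0],[0,0,0],[0,0,0],[0,0,0],[0,0,0],[0,0,0]]'

```text
time_s: 10.7
tcp_pos: [0.6306, -0.016, 0.1851]
eef_rot: [160.0, -0.0, -86.4]
contact_force: [-0.3, 0.4, -1.6]
gripper_width: 0.0119
gripper_force: 45.0
```

```bash
python3 - <<'E'
from h import *
s=r.get_state();print(s["tcp_pos"],s["contact_force"],s["eef_rot"],s["joints"])
p=s["tcp_pos"]
# dish re-check in top and scene by mask of green + compute rows: nose-down angle th, lip at L
t=viewer.capture("top");w=wcam();im=w["img"];h=cv2.cvtColor(im,cv2.COLOR_RGB2HSV)
m=((h[...,0]>45)&(h[...,0]<80)&(h[...,1]>120)).astype(np.uint8)
print("green px wrist",m.sum())
u=np.array([.998,.063])
for th,lz in[(-20,.12),(-10,.10),(0,.08),(10,.06),(15,.05),(20,.045),(30,.045),(40,.045),(50,.045),(55,.045)]:
    a=np.radians(th);X=.073*np.cos(a)-.095*np.sin(a);Z=.073*np.sin(a)+.095*np.cos(a)
    q=np.r_[np.array([.529,-.022])+u*X,lz+Z]
    print(th,np.round((q-[.6305,-.0156,.184])/.5,3),"rot",np.round(np.array([-.063,.998])*-(th+20)/90,3))
E
```

```text
[ 0.63062912 -0.01602356  0.18505778] [-0.33542472  0.41512184 -1.56266578] [ 1.59968213e+02 -9.57445480e-03 -8.64088838e+01] [ 14.09049604  30.71638132   7.51731085  -3.57640148 -86.53168506
  -9.6636377 ]
green px wrist 657
-20 [-0.001 -0.     0.001] rot [-0.  0.]
-10 [-0.027 -0.002 -0.006] rot [ 0.007 -0.111]
0 [-0.057 -0.004 -0.018] rot [ 0.014 -0.222]
10 [-0.092 -0.006 -0.036] rot [ 0.021 -0.333]
15 [-0.111 -0.007 -0.047] rot [ 0.024 -0.388]
20 [-0.131 -0.008 -0.05 ] rot [ 0.028 -0.444]
30 [-0.172 -0.011 -0.04 ] rot [ 0.035 -0.554]
40 [-0.213 -0.013 -0.039] rot [ 0.042 -0.665]
50 [-0.255 -0.016 -0.044] rot [ 0.049 -0.776]
55 [-0.275 -0.017 -0.049] rot [ 0.052 -0.832]
```

Request:
arm_command --travel '[[-0.014,-0.001,-0.003],[-0.027,-0.002,-0.006],[-0.042,-0.003,-0.012],[-0.057,-0.004,-0.018],[-0.075,-0.005,-0.027],[-0.092,-0.006,-0.036],[-0.111,-0.007,-0.047],[-0.131,-0.008,-0.05],[-0.152,-0.0095,-0.045],[-0.172,-0.011,-0.04],[-0.192,-0.012,-0.039],[-0.213,-0.013,-0.039],[-0.234,-0.0145,-0.041],[-0.255,-0.016,-0.044],[-0.275,-0.017,-0.049],[-0.275,-0.017,-0.049],[-0.275,-0.017,-0.049],[-0.275,-0.017,-0.049]]' --delta_rot '[[0.0035,-0.055,0],[0.007,-0.111,0],[0.0105,-0.166,0],[0.014,-0.222,0],[0.0175,-0.278,0],[0.021,-0.333,0],[0.024,-0.388,0],[0.028,-0.444,0],[0.0315,-0.499,0],[0.035,-0.554,0],[0.0385,-0.61,0],[0.042,-0.665,0],[0.0455,-0.72,0],[0.049,-0.776,0],[0.052,-0.832,0],[0.052,-0.832,0],[0.052,-0.832,0],[0.052,-0.832,0]]'

```text
time_s: 13.05
tcp_pos: [0.48, -0.0571, 0.1615]
eef_rot: [-127.8, 0.9, -85.6]
contact_force: [-1.1, -0.1, -3.1]
gripper_width: 0.0123
gripper_force: 45.0
```

```bash
python3 - <<'E'
from h import *
s=r.get_state();print(s["time_s"],s["tcp_pos"],s["contact_force"],s["eef_rot"],s["joints"])
w=wcam();q=viewer.capture("scene");t=viewer.capture("top")
def g(c):
    h=cv2.cvtColor(c["img"],cv2.COLOR_RGB2HSV)
    m=((h[...,0]>45)&(h[...,0]<80)&(h[...,1]>110)).astype(np.uint8)
    return [(int(cv2.contourArea(k)),tuple(cv2.boundingRect(k))) for k in cv2.findContours(m,0,1)[0] if cv2.contourArea(k)>4]
for n,c in(("wrist",w),("scene",q),("top",t)): print(n,g(c))
print("dish scene",proj(q,[.514,-.023,.01]),"top",proj(t,[.514,-.023,.01]))
E
```

```text
13.05 [ 0.47995043 -0.05711169  0.16146205] [-1.06339457 -0.09703964 -3.09652367] [-127.84733175    0.86034843  -85.61490503] [  4.6927071   -7.26024159 -44.93380066 -59.28289633  -0.33144698
  58.41435646]
wrist [(210, (338, 230, 29, 12)), (115, (332, 213, 13, 15))]
scene [(45, (278, 210, 10, 9)), (43, (270, 208, 9, 10)), (17, (203, 102, 10, 4)), (11, (215, 96, 7, 4))]
top [(62, (500, 301, 12, 17)), (7, (497, 275, 8, 15)), (52, (489, 275, 12, 17)), (5, (65, 135, 4, 4)), (88, (56, 135, 15, 14)), (49, (51, 113, 15, 13))]
dish scene [275.16842037 214.98798009] top [246.11231878 220.88762374]
```

```bash
python3 - <<'E'
from h import *
w=wcam()["img"];q=viewer.capture("scene")["img"]
a=cv2.resize(q[150:270,200:340],(560,480),interpolation=cv2.INTER_CUBIC)[:, :400]
b=cv2.resize(w,(400,300));o=np.zeros((480,800,3),np.uint8);o[:,:400]=a;o[:300,400:]=b
cv2.imwrite("pics/p5.png",o[:,:,::-1])
E
```

```text
(no output)
```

View pics/p5.png

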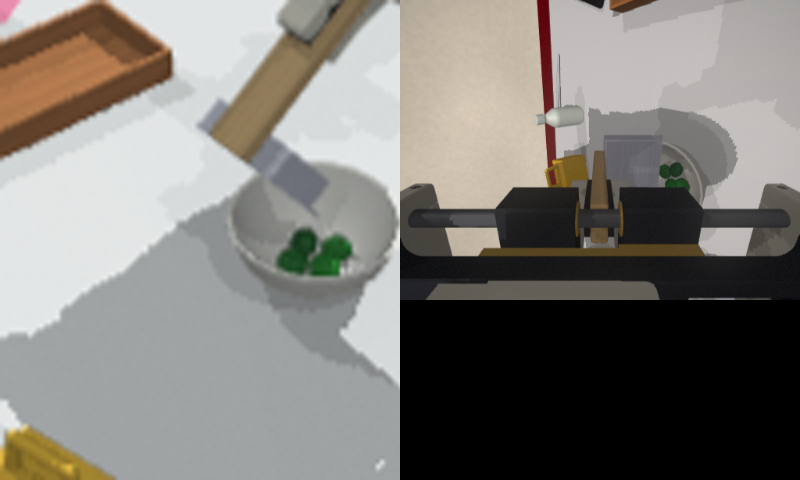

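The scene crop shows the stones piled in the dish at about (290–350,240–270), and the scoop is empty with one corner over the rim. Joint 5 reached its limit, so I'll lift straight up and un-tilt.

Request:
arm_command --travel '[[0,0,0.04],[0,0,0.08],[0,0,0.13],[0.01,0,0.18],[0.02,0,0.2],[0.04,0,0.2],[0.06,0,0.2],[0.06,0,0.2],[0.06,0,0.2]]' --delta_rot '[[0,0,0],[-0.002,0.03,0],[-0.004,0.06,0],[-0.008,0.12,0],[-0.012,0.2,0],[-0.0175,0.277,0],[-0.0175,0.277,0],[-0.0175,0.277,0],[-0.0175,0.277,0]]'

```text
time_s: 14.42
tcp_pos: [0.5255, -0.1608, 0.7044]
eef_rot: [-81.4, -22.1, -97.3]
contact_force: [-0.0, -2.9, -3.2]
gripper_width: 0.0119
gripper_force: 45.0
```

```bash
python3 - <<'E'
from h import *
s=r.get_state();print(s["time_s"],s["tcp_pos"],s["contact_force"],s["eef_rot"],s["joints"],s["gripper_width"])
E
```

```text
14.425 [ 0.52554428 -0.16078793  0.70438285] [-0.03970489 -2.8627235  -3.24930989] [-81.37385341 -22.08863847 -97.34700509] [ -7.99810841 -29.542805   -18.80135389 -54.86484232  -4.7438276
  76.54386015] 0.011943265372088709
```

Request:
arm_command --travel '[[0,0,0]]' --delta_rot '[[0,0,0]]'

```text
time_s: 14.55
tcp_pos: [0.5308, -0.1415, 0.7065]
eef_rot: [-81.3, -22.2, -95.2]
contact_force: [-0.3, 1.1, -2.2]
gripper_width: 0.0116
gripper_force: 45.0
```

```bash
python3 - <<'E'
from h import *
s=r.get_state();print(s["time_s"],s["tcp_pos"],s["contact_force"],s["eef_rot"],s["joints"],s["qd"])
E
```

```text
14.55 [ 0.53084115 -0.14152267  0.7064852 ] [-0.34222927  1.13304339 -2.21480989] [-81.26047553 -22.23720475 -95.21423985] [ -5.74438235 -29.58202548 -18.73964156 -54.41592716  -4.70047135
  76.25346746] [ 0.85150343  1.89765821 -2.51422684 -7.65015016 -3.90475213  4.17183094]
```

```bash
cat >> h.py <<'E'
def plan(p,rpy):
    s=r.get_state();R0=Ro.from_euler("xyz",s["eef_rot"],degrees=True);R1=Ro.from_euler("xyz",rpy,degrees=True)
    v=(R1*R0.inv()).as_rotvec(degrees=True)
    print("travel",np.round((np.array(p)-s["tcp_pos"])/.5,4),"rot",np.round(v/90,4),"deg",np.linalg.norm(v))
E
python3 -c "
from h import *
plan([.6,-.14,.4],[180,0,-86.4])"
```

```text
travel [ 0.1383  0.003  -0.613 ] rot [ 0.1969  1.0751 -0.1401] deg 99.1715093216289
```

Request:
arm_command --travel '[[0.02,0,-0.03],[0.04,0,-0.06],[0.05,0,-0.1],[0.05,0,-0.1],[0.05,0,-0.1],[0.05,0,-0.1]]' --delta_rot '[[0.018,0.1,-0.013],[0.036,0.2,-0.026],[0.054,0.3,-0.039],[0.09,0.484,-0.063],[0.09,0.484,-0.063],[0.09,0.484,-0.063]]'

```text
time_s: 15.3
tcp_pos: [0.556, -0.1067, 0.7842]
eef_rot: [-84.7, -26.7, -84.3]
contact_force: [1.1, -0.5, -1.4]
gripper_width: 0.012
gripper_force: 45.0
```

```bash
python3 -c "
from h import *
s=r.get_state();print(s['tcp_pos'],s['eef_rot'],s['joints'])
plan([.6,-.14,.4],[180,0,-86.4])"
```

```text
[ 0.55596035 -0.10672473  0.7842014 ] [-84.67328587 -26.72246104 -84.28919187] [  2.63657454 -27.57835863 -13.22601872 -29.86749209 -11.00714571
  55.77704267]
travel [ 0.0881 -0.0666 -0.7684] rot [ 0.1398  1.0541 -0.2643] deg 98.61513781450736
```

Request:
arm_command --travel '[[0,0,0],[0,0,0],[0,0,0]]' --delta_rot '[[0,0,0],[0,0,0],[0,0,0]]'

```text
time_s: 15.68
tcp_pos: [0.5559, -0.1071, 0.7857]
eef_rot: [-84.4, -26.8, -84.5]
contact_force: [0.2, -0.4, -0.8]
gripper_width: 0.0116
gripper_force: 45.0
```

```bash
python3 -c "
from h import *
s=r.get_state();print(s['tcp_pos'],s['eef_rot'],s['joints'],s['qd'])
plan([.6,-.14,.4],[180,0,-86.4])"
```

```text
[ 0.55586967 -0.1070655   0.78573802] [-84.3767678  -26.76560392 -84.52217956] [  2.59011516 -27.58276999 -13.15408242 -30.1211113  -10.82023267
  56.07768837] [-0.0395351  -0.07431319 -0.052202    0.10801466 -0.27187235 -0.28466944]
travel [ 0.0883 -0.0659 -0.7715] rot [ 0.1416  1.0568 -0.2634] deg 98.85099577155235
```

Request:
arm_command --travel '[[0,0,0],[0,0,0],[0,0,0],[0,0,0]]' --delta_rot '[[0.015,0.106,-0.026],[0.03,0.212,-0.052],[0.03,0.212,-0.052],[0.03,0.212,-0.052]]'

```text
time_s: 16.18
tcp_pos: [0.5557, -0.1071, 0.7854]
eef_rot: [-104.9, -21.5, -80.9]
contact_force: [0.5, -0.9, -1.9]
gripper_width: 0.0121
gripper_force: 45.0
```

```bash
python3 -c "
from h import *
s=r.get_state();print(s['tcp_pos'],s['eef_rot'],s['joints'],s['qd'])
plan([.6,-.14,.4],[180,0,-86.4])"
```

```text
[ 0.55569864 -0.10707592  0.78543642] [-104.9416725   -21.54242193  -80.86596047] [ 13.51393999 -27.49169698 -20.28787447  25.17416408 -23.28996949
  -3.54221354] [ 27.74798397   2.63492131   5.4062506   82.05410888 -53.47037834
 -93.14532266]
travel [ 0.0886 -0.0658 -0.7709] rot [ 0.1116  0.8431 -0.2087] deg 78.81206016294738
```

Request:
arm_command --travel '[[0,0,0],[0.01,-0.01,-0.05],[0.02,-0.02,-0.1],[0.03,-0.03,-0.2],[0.04,-0.035,-0.3],[0.05,-0.04,-0.4],[0.06,-0.05,-0.5],[0.07,-0.055,-0.6],[0.08,-0.06,-0.7],[0.0886,-0.0658,-0.771],[0.0886,-0.0658,-0.771],[0.0886,-0.0658,-0.771],[0.0886,-0.0658,-0.771]]' --delta_rot '[[0.011,0.0843,-0.0209],[0.022,0.169,-0.042],[0.033,0.253,-0.063],[0.045,0.337,-0.083],[0.056,0.421,-0.104],[0.067,0.506,-0.125],[0.078,0.59,-0.146],[0.089,0.674,-0.167],[0.1,0.759,-0.188],[0.1116,0.843,-0.209],[0.1116,0.843,-0.209],[0.1116,0.843,-0.209],[0.1116,0.843,-0.209]]'

```text
time_s: 17.8
tcp_pos: [0.6004, -0.1401, 0.402]
eef_rot: [-179.6, 0.0, -86.3]
contact_force: [-0.8, -0.1, -0.6]
gripper_width: 0.0119
gripper_force: 45.0
```

```bash
python3 - <<'E'
from h import *
s=r.get_state();print(s['tcp_pos'],s['eef_rot'],s['joints'],s['qd'],s["gripper_width"],s["contact_force"])
c=viewer.capture("scene");t=viewer.capture("top");w=wcam()
def g(c):
    h=cv2.cvtColor(c["img"],cv2.COLOR_RGB2HSV)
    m=((h[...,0]>45)&(h[...,0]<80)&(h[...,1]>110)).astype(np.uint8)
    return [(int(cv2.contourArea(k)),tuple(cv2.boundingRect(k))) for k in cv2.findContours(m,0,1)[0] if cv2.contourArea(k)>4]
print(g(c),g(t))
gr=cv2.cvtColor(t["img"],cv2.COLOR_RGB2GRAY)
H=cv2.HoughCircles(gr[180:260,200:300],cv2.HOUGH_GRADIENT,1,30,param1=80,param2=15,minRadius=17,maxRadius=26)
if H is not None: print([ (h,onz(t,(h[0]+200,h[1]+180),.045)) for h in H[0][:2]])
# scoop handle direction in the scoop: expected positions in wrist image for a scoop still upright
for X in ([0,0,.12],[.039,0,.124]): pass
cv2.imwrite("pics/w6.png",w["img"][:,:,::-1]);cv2.imwrite("pics/s6.png",c["img"][:,:,::-1]);cv2.imwrite("pics/t6.png",t["img"][:,:,::-1])
plan([.64,-.25,.25],[180,0,-86.4])
E
```

```text
[ 0.60040848 -0.14008246  0.40197186] [-1.79571680e+02  2.25691779e-02 -8.63371533e+01] [ 4.98455681e+00  1.15524225e+01  8.19290552e+00 -1.27107108e-02
 -8.62117563e+01 -1.32100217e+00] [ 0.04088192 -0.60370001 -0.26448728 -0.24681083 -0.27591723 -0.0959724 ] 0.011876363736772073 [-0.7684526  -0.08391548 -0.63356027]
[(89, (270, 208, 18, 11)), (10, (203, 102, 8, 4))] [(44, (500, 301, 12, 13)), (11, (489, 275, 13, 15)), (51, (238, 219, 9, 13)), (48, (244, 214, 10, 12))]
[(array([44.5, 40.5, 21.8], dtype=float32), array([ 0.51127005, -0.02016397,  0.045     ]))]
travel [ 0.08   -0.22   -0.3029] rot [-0.0007  0.0038 -0.0006] deg 0.3561232494356
```

```bash
python3 - <<'E'
import cv2,numpy as np
a=cv2.imread("pics/p3.png");a=cv2.resize(a,(230,130),interpolation=cv2.INTER_AREA)
b=cv2.imread("pics/w6.png")[130:260,190:420]
for n,i in(("before",a),("now",b)):
    h=cv2.cvtColor(i,cv2.COLOR_BGR2HSV)
    m=((h[...,0]>108)&(h[...,0]<135)&(h[...,1]>12)&(h[...,2]>80)).astype(np.uint8);m=cv2.morphologyEx(m,cv2.MORPH_OPEN,np.ones((3,3)))
    k=cv2.findContours(m,0,1)[0]; print(n,sorted([(cv2.contourArea(x),cv2.boundingRect(x)) for x in k])[-3:])
    w=((h[...,0]>10)&(h[...,0]<24)&(h[...,1]>80)&(h[...,2]>60)).astype(np.uint8);w[:, :45]=0;w[:,85:]=0;w[:58]=0
    ys,xs=np.nonzero(w);print(" handle",[(y,xs[ys==y].min(),xs[ys==y].max()) for y in(65,75,85,95,105) if (ys==y).any()], ys.min())
E
```

```text
before [(61.5, (93, 49, 17, 9)), (140.5, (116, 76, 12, 33)), (222.0, (75, 68, 19, 32))]
 handle [(65, np.int64(45), np.int64(70)), (75, np.int64(45), np.int64(71)), (85, np.int64(45), np.int64(72)), (95, np.int64(45), np.int64(72)), (105, np.int64(55), np.int64(74))] 58
now [(62.0, (130, 91, 10, 19)), (98.5, (74, 79, 9, 21)), (1357.5, (81, 51, 60, 59))]
 handle [(65, np.int64(61), np.int64(69)), (75, np.int64(60), np.int64(71)), (85, np.int64(57), np.int64(71)), (95, np.int64(56), np.int64(72)), (105, np.int64(56), np.int64(73))] 63
```

```bash
python3 - <<'E'
import cv2,numpy as np
a=cv2.imread("pics/p3.png");a=cv2.resize(a,(230,130),interpolation=cv2.INTER_AREA)
b=cv2.imread("pics/w6.png")[130:260,190:420]
for n,i in(("before",a),("now",b)):
    g=cv2.cvtColor(i,cv2.COLOR_BGR2GRAY).astype(int)
    print(n,"row52",g[52,64:160:1].tolist()); print("col100",g[35:70,100].tolist()); print("col140",g[35:110:3,138].tolist())
E
```

```text
before row52 [72, 73, 71, 72, 72, 72, 93, 129, 149, 169, 164, 152, 153, 156, 156, 155, 156, 156, 158, 157, 157, 155, 154, 155, 155, 153, 151, 152, 155, 155, 155, 158, 159, 155, 153, 152, 154, 156, 155, 154, 152, 154, 155, 156, 155, 155, 156, 152, 154, 154, 155, 156, 156, 156, 158, 156, 156, 159, 158, 155, 156, 157, 154, 154, 154, 152, 134, 103, 100, 106, 108, 105, 102, 103, 103, 103, 104, 102, 103, 104, 102, 95, 79, 78, 76, 68, 64, 65, 65, 67, 67, 65, 64, 78, 117, 123]
col100 [77, 76, 79, 101, 120, 120, 120, 117, 104, 90, 89, 88, 92, 121, 158, 168, 159, 154, 154, 155, 154, 153, 138, 106, 100, 91, 66, 59, 59, 59, 59, 60, 60, 60, 61]
col140 [79, 101, 123, 103, 104, 102, 102, 105, 104, 58, 56, 61, 60, 58, 58, 49, 100, 91, 57, 59, 74, 82, 80, 75, 67]
now row52 [217, 218, 215, 217, 216, 214, 165, 114, 154, 174, 169, 155, 159, 160, 159, 159, 162, 159, 161, 159, 158, 160, 158, 158, 158, 156, 154, 158, 161, 158, 159, 162, 162, 157, 156, 155, 160, 158, 159, 159, 155, 159, 158, 157, 159, 161, 160, 157, 156, 159, 158, 160, 161, 160, 161, 160, 161, 161, 160, 158, 160, 158, 158, 159, 157, 157, 158, 143, 163, 192, 193, 190, 186, 188, 188, 193, 191, 186, 187, 191, 189, 199, 216, 216, 217, 216, 215, 217, 217, 217, 216, 216, 217, 217, 219, 217]
col100 [218, 218, 217, 218, 218, 217, 217, 190, 109, 108, 108, 107, 107, 134, 174, 171, 164, 160, 159, 159, 159, 159, 158, 158, 158, 158, 157, 159, 157, 163, 172, 172, 173, 172, 172]
col140 [219, 218, 219, 191, 190, 190, 190, 189, 189, 187, 187, 186, 185, 186, 185, 185, 183, 183, 183, 184, 181, 181, 182, 180, 186]
```

The scoop's edges sit at the same wrist pixels as before, so it hasn't slipped. I'll carry it back over the tray.

Request:
arm_command --travel '[[0.02,-0.1,-0.05],[0.04,-0.2,-0.1],[0.05,-0.28,-0.2],[0.05,-0.28,-0.3],[0.05,-0.28,-0.4],[0.05,-0.28,-0.42],[0.05,-0.28,-0.42],[0.05,-0.28,-0.42]]' --delta_rot '[[0,0,0],[0,0,0],[0,0,0],[0,0,0],[0,0,0],[0,0,0],[0,0,0],[0,0,0]]'

```text
time_s: 18.95
tcp_pos: [0.6269, -0.2803, 0.1925]
eef_rot: [-179.6, -0.0, -86.3]
contact_force: [-0.4, -0.5, -0.2]
gripper_width: 0.0118
gripper_force: 45.0
```

```bash
python3 - <<'E'
from h import *
plan([.625,-.280,.1015],[180,0,-86.4]);print(r.get_state()["tcp_pos"])
E
```

```text
travel [-0.0038  0.0007 -0.182 ] rot [ 0.0002  0.0041 -0.0008] deg 0.3769155381973054
[ 0.62689238 -0.28034669  0.19248345]
```

Request:
arm_command --travel '[[-0.004,0,-0.06],[-0.004,0,-0.12],[-0.004,0,-0.15],[-0.004,0,-0.17],[-0.004,0,-0.182],[-0.004,0,-0.186],[-0.004,0,-0.186]]' --delta_rot '[[0,0.004,0],[0,0.004,0],[0,0.004,0],[0,0.004,0],[0,0.004,0],[0,0.004,0],[0,0.004,0]]'

```text
time_s: 19.82
tcp_pos: [0.6243, -0.2805, 0.0993]
eef_rot: [179.9, -0.0, -86.3]
contact_force: [-3.5, 2.1, 10.6]
gripper_width: 0.0116
gripper_force: 45.0
```

Request:
arm_command --travel '[[0,0,0.003],[0,0,0.003],[0,0,0.003],[0,0,0.003],[0,0,0.003],[0,0,0.003],[0,0,0.003],[0,0,0.003],[0,0,0.003]]' --delta_rot '[[0,0,0],[0,0,0],[0,0,0],[0,0,0],[0,0,0],[0,0,0],[0,0,0],[0,0,0],[0,0,0]]' --grip 1

```text
time_s: 20.95
tcp_pos: [0.6234, -0.2801, 0.0978]
eef_rot: [179.8, 0.1, -86.4]
contact_force: [-0.2, -0.5, -0.5]
gripper_width: 0.0874
gripper_force: 0.0
```

Request:
arm_command --travel '[[0,0,0.04],[0,0,0.1],[0,0,0.2],[0,0,0.3],[0,0,0.3],[0,0,0.3]]' --delta_rot '[[0,0,0],[0,0,0],[0,0,0],[0,0,0],[0,0,0],[0,0,0]]'

```text
time_s: 21.7
tcp_pos: [0.6231, -0.2799, 0.2476]
eef_rot: [179.8, 0.1, -86.4]
contact_force: [0.6, -0.4, -1.3]
gripper_width: 0.0873
gripper_force: 0.0
```

```bash
python3 - <<'E'
from h import *
s=r.get_state();print(s["tcp_pos"],s["gripper_width"],s["contact_force"])
w=wcam();t=viewer.capture("top")["img"];b=cv2.resize(w["img"][120:250,200:430],(500,283),interpolation=cv2.INTER_CUBIC)
a=cv2.resize(t[120:250,60:185],(577,600),interpolation=cv2.INTER_CUBIC)[50:600,:]
o=np.zeros((600,800,3),np.uint8);o[:283,:500]=b
c=cv2.resize(t[140:250,75:275],(580,317),interpolation=cv2.INTER_CUBIC);o[283:,:580]=c
cv2.imwrite("pics/p7.png",o[:,:,::-1])
E
```

```text
[ 0.62314615 -0.27990496  0.24763132] 0.08732942338583508 [ 0.59630203 -0.37286491 -1.28397215]
```

View pics/p7.png

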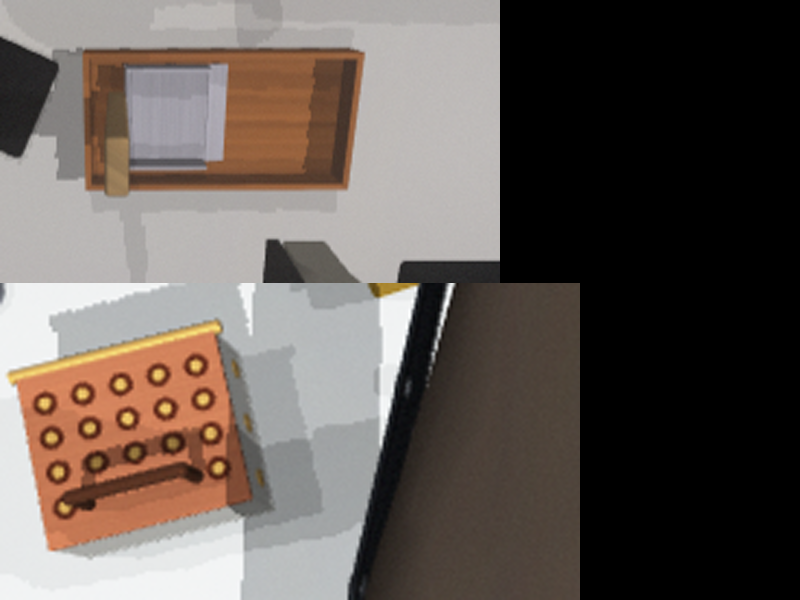

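The scoop stands flat in the tray, which now holds no stones. The lid's corners are at (53,549), (251,500), (222,330) and (10,378), and the handle bar runs from (64,498) to (200,472).

```bash
python3 - <<'E'
from h import *
import pickle
d=pickle.load(open("c0.pkl","rb"));c=d["top"]
f=lambda p,z: onz(c,(75-.5+(p[0]+.5)/2.9,140-.5+(p[1]+.5-283)/2.882),z)
A,B,C,D=[f(p,.088) for p in[(53,549),(251,500),(222,330),(10,378)]]
ang=lambda e:np.degrees(np.arctan2(e[1],e[0]))
print(np.round([A,B,C,D],4),"front",np.linalg.norm(A-B),ang(A-B)-90,"sides",np.linalg.norm(D-A),ang(D-A),ang(C-B))
h1,h2=f((64,498),.13),f((200,472),.13);print("bar",h1,h2,np.linalg.norm(h1-h2),ang(h1-h2)-90,"mid",(h1+h2)/2)
# scene view: hinge rod (gold) and handle, px of the 800 view
s=d["scene"];g=lambda p,z:onz(s,(p[0]/1.5625,p[1]/1.5625),z)
a,b=g((545,397),.13),g((618,438),.13);print("scene bar",a,b,np.linalg.norm(a-b),ang(b-a)-90,(a+b)/2)
a,b=g((455,462),.084),g((603,559),.084);print("scene hinge",a,b,np.linalg.norm(a-b),ang(b-a)-90,(a+b)/2)
plan([.5,.0,.25],[180,0,-86.4])
E
```

```text
[[0.4781 0.3352 0.088 ]
 [0.519  0.1759 0.088 ]
 [0.6633 0.207  0.088 ]
 [0.6211 0.382  0.088 ]] front 0.1643865756971024 14.426513280613364 sides 0.15053109185867047 18.12979145233465 12.157696281998804
bar [0.51501498 0.31233908 0.13      ] [0.53612763 0.20684679 0.13      ] 0.10758423464789471 11.317348237491316 mid [0.5255713  0.25959294 0.13      ]
scene bar [0.54551199 0.2295037  0.13      ] [0.52286092 0.31534014 0.13      ] 0.08877479968382063 14.782591262405958 [0.53418645 0.27242192 0.13      ]
scene hinge [0.66552906 0.21459032 0.084     ] [0.61624955 0.38459915 0.084     ] 0.1770069836665062 16.16499313524089 [0.64088931 0.29959473 0.084     ]
travel [-0.2455  0.5598  0.0073] rot [-0.0011 -0.0041 -0.0002] deg 0.37776963319620827
```

Request:
arm_command --travel '[[-0.1,0.56,0],[-0.1,0.56,0],[-0.1,0.56,0],[-0.1,0.56,0],[-0.1,0.56,0],[-0.1,0.56,0]]' --delta_rot '[[0,0,0.06],[0,0,0.06],[0,0,0.06],[0,0,0.06],[0,0,0.06],[0,0,0.06]]'

```text
time_s: 22.55
tcp_pos: [0.5726, 0.0021, 0.2468]
eef_rot: [179.7, 0.1, -80.8]
contact_force: [1.1, -0.2, 0.3]
gripper_width: 0.0876
gripper_force: 0.0
```

Request:
arm_command --travel '[[-0.09,0.532,0],[-0.09,0.532,0],[-0.09,0.532,0],[-0.09,0.532,0],[-0.09,0.532,0],[-0.09,0.532,0],[-0.09,0.532,0]]' --delta_rot '[[0,0,0.061],[0,0,0.061],[0,0,0.061],[0,0,0.061],[0,0,0.061],[0,0,0.061],[0,0,0.061]]'

```text
time_s: 23.42
tcp_pos: [0.5286, 0.2646, 0.2473]
eef_rot: [179.7, 0.0, -75.5]
contact_force: [-0.8, 0.0, 0.3]
gripper_width: 0.0875
gripper_force: 0.0
```

```bash
python3 - <<'E'
from h import *
c=wcam();s=r.get_state();print(s["tcp_pos"],s["eef_rot"],s["joints"]);im=c["img"]
hs=cv2.cvtColor(im,cv2.COLOR_RGB2HSV)
P=np.array([.528,.266,.128]);v=np.array([-np.sin(np.radians(14.5)),np.cos(np.radians(14.5)),0])
print("expect bar mid/ends",proj(c,P),proj(c,P+.045*v),proj(c,P-.045*v))
np.save("w8.npy",im)
m=((hs[...,0]<20)&(hs[...,1]>70)&(hs[...,2]>90)).astype(np.uint8);m[250:]=0
k=max(cv2.findContours(m,0,1)[0],key=cv2.contourArea);print("lid bbox",cv2.boundingRect(k),cv2.contourArea(k))
x,y,w,h=cv2.boundingRect(k)
dk=(hs[...,2]<75).astype(np.uint8);dk[250:]=0
for q in cv2.findContours(dk,0,1)[0]:
    if cv2.contourArea(q)>60: print("dark",cv2.contourArea(q),cv2.minAreaRect(q))
E
```

```text
[0.52870107 0.26439387 0.24751201] [ 1.79724395e+02  4.36811333e-02 -7.55699842e+01] [ 45.38687335  12.7905057   -9.83156136  -0.19386586 -67.59192663
 -30.88251598]
expect bar mid/ends [253.85662834 198.74778043] [253.90569656 238.68782089] [253.80233312 154.55311195]
lid bbox (136, 108, 147, 142) 17888.0
dark 856.5 ((434.5, 244.0), (10.0, 103.0), 90.0)
dark 859.5 ((74.5, 243.0), (12.0, 103.0), 90.0)
dark 206.0 ((330.0, 240.0), (18.0, 18.0), 90.0)
dark 218.0 ((179.0, 239.5), (19.0, 18.0), 90.0)
dark 159.5 ((176.5, 189.0), (14.0, 15.0), 90.0)
dark 187.5 ((200.0, 161.5), (15.0, 16.0), 90.0)
dark 194.0 ((174.0, 161.5), (15.0, 16.0), 90.0)
dark 181.5 ((227.0, 160.5), (15.0, 16.0), 90.0)
dark 616.0 ((255.5, 193.0), (96.0, 11.0), 90.0)
dark 209.5 ((226.0, 132.0), (16.0, 16.0), 90.0)
dark 212.5 ((198.5, 132.0), (16.0, 17.0), 90.0)
dark 215.0 ((170.73077392578125, 132.3461456298828), (17.47305679321289, 16.363656997680664), 56.3099365234375)
dark 207.5 ((253.50001525878906, 131.50001525878906), (16.54690170288086, 16.54690170288086), 63.43495178222656)
dark 706.0 ((2.999999523162842, 159.49996948242188), (5.999999046325684, 168.99996948242188), 0.0)
dark 4902.0 ((486.0, 107.5), (163.0, 50.0), 90.0)
```

Request:
arm_command --travel '[[-0.004,0.002,-0.1],[-0.004,0.002,-0.18],[-0.004,0.002,-0.22],[-0.004,0.002,-0.235],[-0.004,0.002,-0.235],[-0.004,0.002,-0.235]]' --delta_rot '[[0,0,0],[0,0,0],[0,0,0],[0,0,0],[0,0,0],[0,0,0]]'

```text
time_s: 24.22
tcp_pos: [0.5271, 0.267, 0.1315]
eef_rot: [179.9, 0.1, -75.5]
contact_force: [1.0, -0.1, -0.1]
gripper_width: 0.0877
gripper_force: 0.0
```

Request:
arm_command --travel '[[0,0,0],[0,0,0],[0,0,0],[0,0,0],[0,0,0],[0,0,0],[0,0,0],[0,0,0],[0,0,0],[0,0,0]]' --delta_rot '[[0,0,0],[0,0,0],[0,0,0],[0,0,0],[0,0,0],[0,0,0],[0,0,0],[0,0,0],[0,0,0],[0,0,0]]' --grip 0 --newtons 25

```text
time_s: 25.48
tcp_pos: [0.5257, 0.2666, 0.1301]
eef_rot: [179.7, 0.1, -75.5]
contact_force: [-5.6, -0.1, 2.6]
gripper_width: 0.0111
gripper_force: 25.0
```

```bash
python3 - <<'E'
from h import *
s=r.get_state();print(s["tcp_pos"],s["contact_force"],s["gripper_width"],s["gripper_force"])
p=s["tcp_pos"];u=np.array([np.cos(np.radians(14.5)),np.sin(np.radians(14.5))])
h=p[2]-.080;L=.12
for a in range(5,66,5):
    t=np.radians(a);X=-L*np.cos(t)+h*np.sin(t)+L;Z=L*np.sin(t)+h*np.cos(t)-h
    print(a,np.round(np.r_[u*X,Z]/.5,4).tolist())
E
```

```text
[0.525698   0.26659049 0.13011772] [-5.59871888 -0.08475909  2.64766403] 0.011108998729295279 24.987343847751617
5 [0.0093, 0.0024, 0.0205]
10 [0.0204, 0.0053, 0.0402]
15 [0.033, 0.0085, 0.0587]
20 [0.0472, 0.0122, 0.076]
25 [0.0628, 0.0162, 0.092]
30 [0.0797, 0.0206, 0.1066]
35 [0.0977, 0.0253, 0.1195]
40 [0.1167, 0.0302, 0.1308]
45 [0.1367, 0.0353, 0.1403]
50 [0.1573, 0.0407, 0.148]
55 [0.1786, 0.0462, 0.1539]
60 [0.2002, 0.0518, 0.1577]
65 [0.2221, 0.0574, 0.1596]
```

Request:
arm_command --travel '[[0.004,0.001,0.01],[0.009,0.0024,0.0205],[0.0145,0.0038,0.0305],[0.02,0.005,0.04],[0.033,0.0085,0.0587],[0.0465,0.012,0.076],[0.062,0.016,0.092],[0.079,0.0205,0.1067],[0.0965,0.025,0.12],[0.115,0.03,0.1315],[0.135,0.035,0.141],[0.155,0.04,0.149],[0.165,0.0425,0.152],[0.176,0.0455,0.155],[0.186,0.048,0.1575],[0.1967,0.0509,0.1598],[0.1967,0.0509,0.1598],[0.1967,0.0509,0.1598]]' --delta_rot '[[0,0,0],[0,0,0],[0,0,0],[0,0,0],[0,0,0],[0,0,0],[0,0,0],[0,0,0],[0,0,0],[0,0,0],[0,0,0],[0,0,0],[0,0,0],[0,0,0],[0,0,0],[0,0,0],[0,0,0],[0,0,0]]'

```text
time_s: 27.72
tcp_pos: [0.6252, 0.2925, 0.2114]
eef_rot: [179.8, 0.1, -75.5]
contact_force: [-4.5, 0.2, 5.8]
gripper_width: 0.0109
gripper_force: 25.0
```

```bash
python3 - <<'E'
from h import *
s=r.get_state();p=s["tcp_pos"];print(s["time_s"],p,s["eef_rot"],s["contact_force"],s["gripper_width"],s["gripper_force"],s["joints"])
u=np.array([np.cos(np.radians(14.5)),np.sin(np.radians(14.5))])
H=np.array([.5257,.2666])@u+.12
b=np.array([p[:2]@u-H,p[2]-.002-.080]);print("bar rel hinge",b,np.linalg.norm(b),"angle",180-np.degrees(np.arctan2(b[1],b[0]))-21.8)
# independent check: lid in the scene camera -- front lid edge and bar pixel positions against prediction
for n in("scene","top"):
    c=viewer.capture(n);im=c["img"];hs=cv2.cvtColor(im,cv2.COLOR_RGB2HSV)
    Hp=np.r_[np.array([.6427,.2956]),.080];U=np.r_[u,0];V=np.array([-u[1],u[0],0])
    for a in(0,50,55,60,65):
        t=np.radians(a);d=-U*np.cos(t)+np.array([0,0,1])*np.sin(t)
        E=Hp+.15*d;print(n,a,"front edge ends under face",np.round(proj(c,E+.085*V)),np.round(proj(c,E-.085*V)))
    m=((hs[...,0]<20)&(hs[...,1]>70)&(hs[...,2]>60)).astype(np.uint8)
    hp=proj(c,Hp);M=np.zeros_like(m);M[max(0,int(hp[1])-110):int(hp[1])+110,max(0,int(hp[0])-110):int(hp[0])+110]=1
    k=max(cv2.findContours(m*M,0,1)[0],key=cv2.contourArea);print(cv2.contourArea(k),cv2.boundingRect(k),cv2.approxPolyDP(k,4,True)[:,0].tolist())
E
```

```text
27.725 [0.62517284 0.29246833 0.21142444] [ 1.79837416e+02  7.81332423e-02 -7.54688988e+01] [-4.49519306  0.2003584   5.81741451] 0.010915797096508124 24.995577335357666 [ 41.12812741  23.2251422    0.28366737  -0.15478235 -67.168998
 -26.53672003]
bar rel hinge [-0.0172187   0.12942444] 0.13056480695281306 angle 60.621840245138046
scene 0 front edge ends under face [416. 294.] [334. 247.]
scene 50 front edge ends under face [425. 274.] [328. 222.]
scene 55 front edge ends under face [425. 275.] [325. 222.]
scene 60 front edge ends under face [423. 277.] [323. 223.]
scene 65 front edge ends under face [422. 280.] [319. 224.]
5190.0 (293, 257, 132, 100) [[424, 278], [387, 257], [373, 282], [379, 296], [370, 299], [376, 296], [372, 290], [367, 296], [368, 282], [354, 310], [302, 277], [293, 296], [383, 356]]
top 0 front edge ends under face [ 92. 233.] [162. 215.]
top 50 front edge ends under face [ 66. 204.] [144. 185.]
top 55 front edge ends under face [ 63. 199.] [142. 180.]
top 60 front edge ends under face [ 61. 194.] [140. 174.]
top 65 front edge ends under face [ 58. 188.] [138. 168.]
90.0 (107, 170, 34, 11) [[140, 171], [107, 180]]
```

Request:
arm_command --travel '[[0,0,0],[0,0,0],[0,0,0],[0,0,0],[0,0,0],[0,0,0]]' --delta_rot '[[0,0,0],[0,0,0],[0,0,0],[0,0,0],[0,0,0],[0,0,0]]'

```text
time_s: 28.58
tcp_pos: [0.6251, 0.2924, 0.2114]
eef_rot: [179.8, 0.1, -75.5]
contact_force: [-3.9, 0.4, 5.9]
gripper_width: 0.0111
gripper_force: 25.0
```

```bash
python3 - <<'E'
from h import *
s=r.get_state();print(s["tcp_pos"],s["contact_force"],s["gripper_width"],np.abs(s["qd"]).max())
print(close_job())
E
```

```text
[0.62513038 0.29243761 0.21143888] [-3.91120129  0.36298016  5.88105107] 0.011111158646983357 0.09058020995533066
the job is handed in; nothing more can be done
None
```

I handed the job in at 28.6 s: all four stones went into the dish in one scoopful, the scoop is back upright in the tray and released, and the fingers are holding the lid still at about 60°; while tipping, the arm hit joint 5's limit and then swung up to about 0.8 m, but nothing was seen to be hit.

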